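# Pack the soap sample case and shut it

### The job

Pack the soap sample case: stand the thin soap slice, the smallest screw-lid jar and the large full-height jar upright in the case, each fully down in the recess made for it, then close the lid fully. The thick soap block, the medium jar and the flat jar do not belong to the set: leave them standing where they are.

Things in the scene. Friction and masses are not known exactly. Their poses are not given: they have to be found in the camera images.
- slice: Thin cut slice of lilac soap, 25 mm thick (its x), 67 mm long (its y), 57 mm tall (its z), standing on its long narrow side. Loose, about 0.1 kg. Origin: centre of its underside.
- jar_small: The smallest of the loose screw-lid jars: round, white ribbed lid 47 mm across, body 44 mm across, 47 mm tall; the lid is the top 17 mm. Stands upright, loose. Origin: centre of its underside, z up.
- jar_large: The largest screw-lid jar, full height: white ribbed lid 66 mm across, body 62 mm across, 56 mm tall; the lid is the top 20 mm. Stands upright, loose. Origin: centre of its underside, z up.
- block: Does not belong in the case: thick uncut block of the same lilac soap, 71 x 67 x 57 mm tall, loose. Origin: centre of its underside.
- jar_medium: Does not belong in the case: medium screw-lid jar, lid 55 mm across, 50 mm tall, loose. Origin: centre of its underside.
- jar_flat: Does not belong in the case: flat screw-lid jar, as wide as the large one (66 mm) but only 36 mm tall, loose. Origin: centre of its underside.
- cup_slot: Black moulded insert, 114 x 95 x 20 mm, with a rectangular recess for the soap slice in its middle: 81 mm along its x, 39 mm along its y, 14 mm deep. Fixed in the case tray, one of 3 in a row (pitch 96.5 mm, any order). Origin: centre of its underside, 3 mm above the table; x across the row to the hinge, y along the row. Its top is 20 mm, the recess floor 6 mm above the origin.
- cup_small: Black moulded insert, 114 x 95 x 20 mm, with the smaller round recess in its middle, for the small jar: 56 mm across, 14 mm deep. Fixed in the case tray, one of 3 in a row (pitch 96.5 mm, any order). Origin: centre of its underside, 3 mm above the table; x across the row to the hinge, y along the row. Its top is 20 mm, the recess floor 6 mm above the origin.
- cup_large: Black moulded insert, 114 x 95 x 20 mm, with the larger round recess in its middle, for the large jar: 76 mm across, 14 mm deep. Fixed in the case tray, one of 3 in a row (pitch 96.5 mm, any order). Origin: centre of its underside, 3 mm above the table; x across the row to the hinge, y along the row. Its top is 20 mm, the recess floor 6 mm above the origin.
- lid: Grey lid, 124 (x) x 300 (y) x 54 (z) mm, over a tray 24 mm high. Origin: middle of the hinge line (y), 24 mm up, 62 mm past the row's middle. Shut: z up, -x to the case front. It opens about +y: tilt of z = angle, 1.75-1.95 rad at start, leaning back off the case. Stiff hinge, stays put; 2-4 N at the front edge moves it. Black tab 50 mm wide at mid front edge: x -124 to -146, z 3 to 11 mm.

How it is judged:
At the end, for the whole second after the job is handed in: The slice, the small jar and the large jar each stand upright (within 7 degrees) and at rest on the floor of their own recess, within 13 mm of its middle; the lid is shut to within 0.06 rad; the block, the medium jar and the flat jar stand within 30 mm of where they were (horizontal distance between slice and cup_slot below 0.013 m and z of slice in the frame of cup_slot between 0.002 and 0.0095 m and angle between each of slice, jar_small, jar_large's own z axis and vertical below 0.12 rad and linear speed of each of slice, jar_small, jar_large below 0.02 m/s and horizontal distance between jar_small and cup_small below 0.013 m and z of jar_small in the frame of cup_small between 0.002 and 0.0095 m and horizontal distance between jar_large and cup_large below 0.013 m and z of jar_large in the frame of cup_large between 0.002 and 0.0095 m and angle between lid's own z axis and vertical below 0.06 rad and distance of each of block, jar_medium, jar_flat from where it was at the start of the episode below 0.03 m and angle between each of block, jar_medium, jar_flat's own z axis and vertical below 0.1 rad); the robot touches nothing.
It fails at once if a look-alike (block, medium jar or flat jar) is carried off or knocked over (distance of any of block, jar_medium, jar_flat from where it was at the start of the episode above 0.05 m or angle between any of block, jar_medium, jar_flat's own z axis and vertical above 0.5 rad).
It also fails if it takes over 118 s, if anything falls off the work surface, if the arm or the gripper's body presses on something with over 40 N, if the wrist force passes 120 N, or if a joint passes its speed limit or range.

### The arm

A 6-joint arm with a two-finger parallel gripper is mounted at the origin on the work surface; the furniture and walls round the work are solid. World frame = base frame: x ahead of the robot, y to its left, z up, the work surface at z = 0. Lengths are in m, angles in rad, forces in N, time in s.
With the tool pointing down it reaches from about 0.35 to 0.975 m from the base axis. Payload 7.1 kg.
Tool frame: the origin (TCP) lies where the fingers leave the gripper's body, on its centre line; the fingertips stand 80 mm ahead of it and the grasp point (between the pads) lies arm.tcp_to_grasp ahead of it (arm.tcp_to_grasp is the distance from the TCP to the grasp point, in m); z points along the fingers, y is the line along which they close (so a half turn about z gives the same grasp; the last joint's range is limited). The gripper opens to 88 mm and grips with 3 to 60 N. Pads are 20 mm wide; open, the fingers measure 115 mm over their backs; the gripper's body (75 mm by 178 mm) begins 61 mm behind the grasp point.
Start: joints at [1.293, 0.423, 1.63, -0, 1.089, -0.019], TCP at [0.16, 0.604, 0.303] pointing down, gripper open.
Joint ranges: [-3, 3], [-0.9, 2.11], [0.09, 2.58], [-1.31, 4.45], [0.11, 2.69], [-2.54, 2.54]. Speed limits (rad/s): [2.39, 2.39, 3.01, 3.14, 3.14, 3.14].

### API

Orientations are given as a unit quaternion [x, y, z, w].
In Python, from plant import arm, viewer, ticket gives the robot as it stands.
- The arm moves only by the tool step_arm, never from a script. Its argument "targets" is a list that holds one entry, the list of rows, each a list of 5 numbers: the finger opening in mm, from 0 to 87.8, then the shift along the tool's x, y, z in mm, then the turn about the tool's z in degrees. A call has 1 to 5 rows; each row is the pose to reach, as a shift and turn from the pose commanded when the call began, along the tool's axes at that moment; what a row does not reach only later rows make up. A row lasts 1/10 s, in which the tool goes at most 50 mm and 8.59 degrees, less where a joint would pass 70% of its speed; a pose out of reach is approached as far as the arm can. A call with a gripper value outside its range is refused whole. The fingers move at their own pace and stop on an object; "newtons" is the grip in N (left out, the last holds). Time passes only in rows, so rows that repeat a pose let the fingers close. It gives the time, the measured TCP pose, the force, the opening and the grip force at its end, in the units of the state.
- arm.observe(): the state, without advancing time (a new reading comes with each control period).
- viewer.read_camera(name): name is "scene" or "top"; returns (picture, depth): 420x560x3 uint8, red, green, blue; 420x560 float32, m along the optical axis (not along the pixel's ray), 0 where there is no reading.
- viewer.calibration(name): a dict with "vertical_fov" (degrees; the focal length in pixels is half the picture's height over the tangent of half this angle, whatever the lens; pixels are square), "cx", "cy" (the principal point, pixels), "camera_from_world" (4x4, takes a point from world to camera coordinates). Camera axes: x right, y up, looking along -z (the intrinsics and any distortion apply to the point x, -y, -z); pixel columns grow to the right and rows downward; lengths in m; the calibration is good to about 2 mm. A picture is of the moment at which its call begins. calibration takes no time and is no camera call.
- ticket.finish_job(): hands the job in; it is judged then, once.
The state is a dict: "time_s": time; "joint_positions": joint angles; "joint_vel": joint speeds; "tau": joint torques, N m; "tcp_pos": TCP position; "orientation": TCP orientation; "contact_force": force on the tool from outside, world axes, zero at the start; "torque": the same for the moment, N m; "opening": opening from 0.0 (shut) to 1.0 (fully open); "grasp_force": force on a finger pad.
Only numpy, scipy, OpenCV 4.12 (cv2) and the standard library are available. Lean on these libraries where they do the work, as an engineer would, in place of code of your own. Each camera call takes 0.05 s, during which the arm holds its last target. There are 200 camera calls.

## Working session

There is one attempt and no reset: what is moved stays moved. The work goes in short steps, Python scripts to look and compute and a tool call to move; the robot and the scene stay as the last step left them, time stands still between calls to the robot, and variables do not carry over. Pictures are saved under pics/ and viewed, at most 14 in all, crops included, and the job is handed in when it is done.

Besides the shell and the picture viewer there is one more tool, called after ">>>" as name([rows], argument=value, ...), one row to a line, values as JSON. step_arm: Moves the arm, as the interface text tells. Its arguments: {"type":"object","properties":{"targets":{"type":"array"},"newtons":{"type":"number"}},"required":["targets"]}

```bash
mkdir -p pics; ls
cat > h.py <<'E'
import numpy as np, cv2
from plant import arm, viewer, ticket
def shot(n,f=None):
    p,d=viewer.read_camera(n)
    if f: cv2.imwrite('pics/'+f,p[:,:,::-1])
    return p,d
def world(n,d):
    c=viewer.calibration(n); H,W=d.shape
    f=H/2/np.tan(np.radians(c['vertical_fov'])/2)
    u,v=np.meshgrid(np.arange(W),np.arange(H))
    P=np.stack([(u-c['cx'])/f*d,-(v-c['cy'])/f*d,-d,np.ones_like(d)],-1)
    return (P@np.linalg.inv(np.array(c['camera_from_world'])).T)[...,:3]
E
python3 - <<'E'
from h import *
for n in('top','scene'):
    p,d=shot(n,n+'0.png'); W=world(n,d); np.savez(n+'0.npz',p=p,d=d,W=W)
    print(n,viewer.calibration(n))
print(arm.observe(),arm.tcp_to_grasp)
E
```

```text
pics
top {'vertical_fov': 55.020694432544516, 'cx': 286.1455794502609, 'cy': 206.24299583310176, 'camera_from_world': array([[-0.01630787, -0.99960469, -0.02290254, -0.01647983],
       [ 0.99004773, -0.01934574,  0.13939597, -0.49309571],
       [-0.13978393, -0.02040136,  0.98997184, -1.17809109],
       [ 0.        ,  0.        ,  0.        ,  1.        ]])}
scene {'vertical_fov': 46.47583801401296, 'cx': 273.99002712923954, 'cy': 204.65068305427917, 'camera_from_world': array([[ 0.67140679, -0.74104621, -0.00796433, -0.35121167],
       [ 0.47992946,  0.42658928,  0.76660896, -0.25686809],
       [-0.56469517, -0.51852878,  0.64206485, -0.86296432],
       [ 0.        ,  0.        ,  0.        ,  1.        ]])}
{'time_s': 0.1, 'joint_positions': array([ 1.29300530e+00,  4.23764566e-01,  1.63056423e+00, -5.47459002e-06,
        1.08859696e+00, -1.90061153e-02]), 'joint_vel': array([-0.00083822, -0.00173841, -0.00300033, -0.00231007, -0.00043769,
       -0.00063909]), 'tau': array([ 2.54634388e-04, -5.45613635e+01, -2.74320692e+01,  6.45731762e-02,
        1.87641126e-02, -4.20210529e-05]), 'tcp_pos': array([0.15981996, 0.60383869, 0.30199865]), 'orientation': array([ 1.29030413e-01,  9.91640413e-01, -6.59583967e-04, -9.61549481e-05]), 'contact_force': array([ 0.48836252, -0.93414744, -0.87605305]), 'torque': array([ 0.01137665, -0.04421925,  0.03614803]), 'grasp_force': 0.0, 'opening': 1.0010650434500583} 0.0613
```

View pics/top0.png

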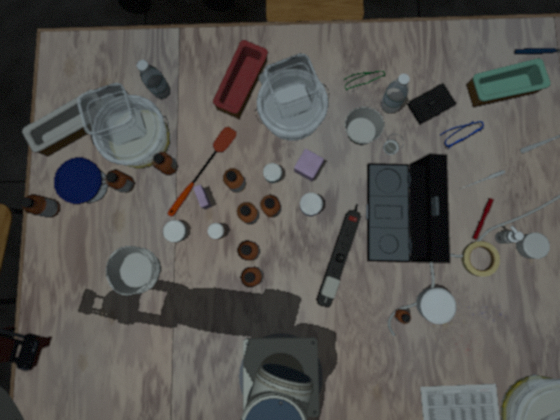

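View pics/scene0.png

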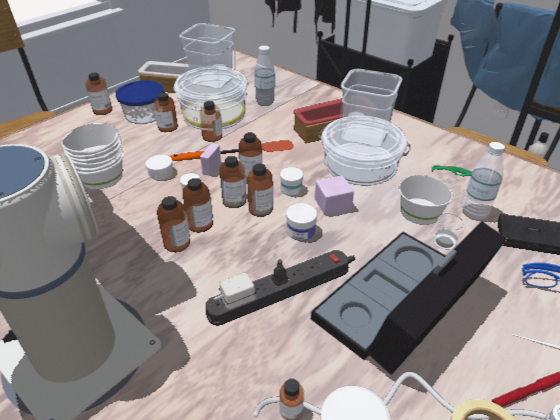

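The top view shows the case at (408,210) with its open lid on the right. The slice is at (203,195), the jars at (174,231), (216,231), (272,172) and (311,204), and the block at (309,164). Next I'll measure heights and positions.

```bash
cat > m.py <<'E'
from h import *
def comp(W,seed,zmin,zmax=0.2,r=40):
    m=((W[...,2]>zmin)&(W[...,2]<zmax)).astype(np.uint8)
    n,l=cv2.connectedComponents(m,connectivity=4)
    u,v=seed; k=l[v,u]
    return l==k if k else np.zeros_like(m,bool)
E
python3 - <<'E'
from m import *
z=np.load('top0.npz');W=z['W'];p=z['p']
print('table',[W[v,u].round(4) for u,v in((250,330),(340,150),(470,190),(150,200),(300,240))])
for n,s in dict(j1=(174,231),j2=(216,231),j3=(272,172),j4=(311,204),slice=(203,195),block=(309,164)).items():
    zt=np.median(W[s[1]-2:s[1]+3,s[0]-2:s[0]+3,2]); m=comp(W,s,zt-.008,zt+.008)
    q=W[m]; r=cv2.minAreaRect((q[:,:2]*1000).astype(np.float32))
    print(n,'top z %.4f'%zt,m.sum(),'rect',np.round(r[0],1),np.round(r[1],1),round(r[2],1))
for n,(u,v) in dict(c1=(390,180),c2=(390,212),c3=(388,243),rim=(371,196),lidin=(430,190),lidin2=(430,230),lidtop=(443,190)).items(): print(n,W[v,u].round(4))
c=cv2.resize(p[140:280,350:470],None,fx=5,fy=5,interpolation=cv2.INTER_CUBIC)[:600]
c=cv2.convertScaleAbs(c,alpha=2.5,beta=20)
cv2.imwrite('pics/case.png',c[:,:,::-1])
E
```

```text
table [array([ 0.1282,  0.089 , -0.0015]), array([ 0.6735, -0.1972, -0.0024]), array([ 0.5374, -0.5925, -0.0026]), array([ 0.526 ,  0.4014, -0.0026]), array([ 0.3927, -0.0652, -0.0005])]
j1 top z 0.0361 389 rect [424.9 312.2] [63.8 64.9] 68.3
j2 top z 0.0450 204 rect [422.8 184.7] [45. 45.] 87.9
j3 top z 0.0490 264 rect [596.3  15.4] [54.6 53.9] 24.6
j4 top z 0.0555 394 rect [496.8 -99.5] [63.7 65.5] 0.7
slice top z 0.0553 180 rect [526.2 228.3] [64.9 24.3] 23.1
block top z 0.0555 501 rect [619.  -95.7] [66.4 71.2] 59.4
c1 [ 0.5721 -0.3465  0.0069]
c2 [ 0.4724 -0.3408  0.0091]
c3 [ 0.3787 -0.3312  0.0038]
rim [ 0.5204 -0.2825  0.0246]
lidin [ 0.5145 -0.4207  0.143 ]
lidin2 [ 0.4135 -0.4498  0.034 ]
lidtop [ 0.5149 -0.4582  0.1365]
```

View pics/case.png

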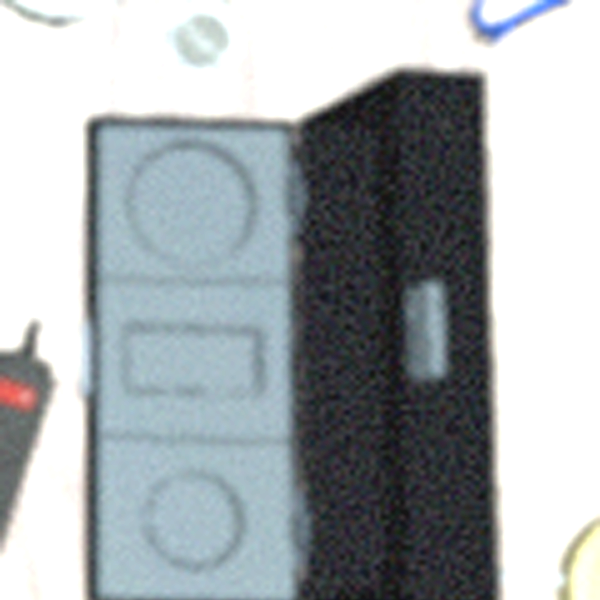

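Run:
```python
from m import *
z=np.load('top0.npz');W=z['W'];d=z['d']
c=viewer.calibration('top');C=np.linalg.inv(np.array(c['camera_from_world']))[:3,3]; print('cam',C.round(3))
# top surface noise
for s in ((372,212),(405,212),(388,196),(388,228)): print(s,W[s[1]-1:s[1]+2,s[0]-1:s[0]+2,2].mean().round(4))
zz=cv2.medianBlur(W[...,2].astype(np.float32),3)
m=(zz<.0155)
sub=np.zeros_like(m); sub[168:260,373:405]=1
n,l,st,ce=cv2.connectedComponentsWithStats((m&sub).astype(np.uint8),connectivity=4)
H=0.0215
for i in range(1,n):
    if st[i][4]<60: continue
    P=W[l==i]; t=(H-C[2])/(P[:,2]-C[2]); Q=(C+t[:,None]*(P-C))*1000
    r=cv2.minAreaRect(Q[:,:2].astype(np.float32)); print(st[i],'centroid',Q.mean(0).round(1),'rect',np.round(r[0],1),np.round(r[1],1),round(r[2],1),'floor',np.median(P[:,2]).round(4))
# tray top surface outline
m=((zz>.0165)&(zz<.032)); sub[:]=0; sub[160:265,362:408]=1
n,l,st,ce=cv2.connectedComponentsWithStats((m&sub).astype(np.uint8)); i=1+st[1:,4].argmax()
Q=W[l==i]*1000; r=cv2.minAreaRect(Q[:,:2].astype(np.float32)); print('tray',np.round(r[0],1),np.round(r[1],1),r[2])
# front edge line and lid
e=[]
for v in range(172,256,4):
    u=np.where((l==i)[v])[0].min(); e.append(W[v,u]*1000)
e=np.array(e); print('front',np.polyfit(e[:,0],e[:,1],1), e[:,1].std())
L=(W[...,2]>.06); sub[:]=0; sub[150:265,405:455]=1; Q=W[L&(sub>0)]
A=np.c_[Q,]; 
for v in (190,225): print([(u,*W[v,u].round(3)) for u in range(406,454,3)])
print('tab',[W[v,u].round(4) for u,v in((435,200),(435,206),(434,212))])
print('front tab', [W[v,u].round(4) for u,v in((367,210),(366,213),(368,213))])
```

```text
cam [ 0.323 -0.05   1.235]
(372, 212) 0.0214
(405, 212) 0.0214
(388, 196) 0.0189
(388, 228) 0.0216
[376 169  25  24 463] centroid [ 567.6 -337.4   21.5] rect [ 567.8 -336.9] [73.  71.5] 88.8 floor 0.0081
[376 206  27  13 329] centroid [nan nan nan] rect [ 466.3 -335.2] [78.4 33.2] 79.3 floor 0.0081
[380 235  18  19 267] centroid [ 375.6 -329.    21.5] rect [ 375.7 -329.2] [51.6 51.3] 43.1 floor 0.008
tray [ 470.7 -224.2] [332.  313.1] 86.93567657470703
front [-4.07146200e-02 -2.53020214e+02] 3.0627220691425308
[(406, np.float64(0.537), np.float64(-0.389), np.float64(0.024)), (409, np.float64(0.537), np.float64(-0.398), np.float64(0.024)), (412, np.float64(0.535), np.float64(-0.405), np.float64(0.03)), (415, np.float64(0.537), np.float64(-0.417), np.float64(0.022)), (418, np.float64(0.536), np.float64(-0.426), np.float64(0.022)), (421, np.float64(0.536), np.float64(-0.434), np.float64(0.023)), (424, np.float64(0.537), np.float64(-0.446), np.float64(0.015)), (427, np.float64(0.534), np.float64(-0.45), np.float64(0.03)), (430, np.float64(0.514), np.float64(-0.421), np.float64(0.143)), (
[... 1148 characters left out ...]
oat64(0.142)), (439, np.float64(0.418), np.float64(-0.439), np.float64(0.141)), (442, np.float64(0.418), np.float64(-0.447), np.float64(0.141)), (445, np.float64(0.419), np.float64(-0.457), np.float64(0.137)), (448, np.float64(0.418), np.float64(-0.465), np.float64(0.137)), (451, np.float64(0.43), np.float64(-0.525), np.float64(0.002))]
tab [array([ 0.4834, -0.4248,  0.1645]), array([ 0.4677, -0.4249,  0.1612]), array([ 0.4525, -0.4237,  0.1538])]
front tab [array([ 0.4793, -0.2705,  0.0139]), array([ 0.4718, -0.2695,  0.0005]), array([ 0.4688, -0.2712,  0.0243])]<stdin>:13: RuntimeWarning: divide by zero encountered in divide
<stdin>:13: RuntimeWarning: invalid value encountered in multiply
```

```bash
cat > g.py <<'E'
from h import *
import sys
from scipy.spatial.transform import Rotation as R
# usage: g.py gx gy gz(grasp point, mm) yaw(deg of tool y)  -> shift in tool axes, turn
s=arm.observe(); M=R.from_quat(s['orientation']).as_matrix()
yaw0=np.degrees(np.arctan2(M[1,1],M[0,1])); p=s['tcp_pos']*1000
print('t',round(s['time_s'],2),'grasp pt',(p+M[:,2]*61.3).round(1),'yaw',yaw0.round(1),'tilt',M[:,2].round(4),'open',round(s['opening']*87.8,1),'F',s['contact_force'].round(1),'grip',round(s['grasp_force'],1))
a=[float(x) for x in sys.argv[1:]]
for i in range(0,len(a),4):
    x,y,z,w=a[i:i+4]; t=np.array([x,y,z+61.3])
    print(a[i:i+4],'shift',(M.T@(t-p)).round(1),'turn',round((yaw0-w+180)%360-180,1))
E
python3 - <<'E'
from m import *
z=np.load('top0.npz');W=z['W']
for cx,cy in((526,228),(423,185),(497,-99.5),(472,-333)):
    m=(np.hypot(W[...,0]*1000-cx,W[...,1]*1000-cy)<150)&(W[...,2]>.06)
    n,l,st,ce=cv2.connectedComponentsWithStats(m.astype(np.uint8))
    print((cx,cy),[(*(np.median(W[l==i],0)*1000).round().astype(int),(W[l==i][:,2].max()*1000).round(),st[i][4]) for i in range(1,n) if st[i][4]>15])
from scipy.stats import *
s=(203,195);m=comp(W,s,.047,.065);q=W[m][:,:2];q=q-q.mean(0);w,v=np.linalg.eigh(q.T@q);print('slice ang',np.degrees(np.arctan2(v[1,1],v[0,1])))
Z=W[...,2];k=(Z<1)&(W[...,0]>.2)&(W[...,0]<.8);print('max',Z[k].max())
E
python3 g.py 526 228 170 113 526 228 40 113
```

```text
(526, 228) [(np.int64(619), np.int64(328), np.int64(88), np.float64(110.0), np.int32(209)), (np.int64(564), np.int64(122), np.int64(105), np.float64(130.0), np.int32(374)), (np.int64(475), np.int64(99), np.int64(107), np.float64(125.0), np.int32(129))]
(423, 185) [(np.int64(551), np.int64(130), np.int64(102), np.float64(126.0), np.int32(140)), (np.int64(467), np.int64(84), np.int64(105), np.float64(126.0), np.int32(366)), (np.int64(361), np.int64(82), np.int64(106), np.float64(127.0), np.int32(369))]
(497, -99.5) [(np.int64(487), np.int64(18), np.int64(106), np.float64(127.0), np.int32(356))]
(472, -333) [(np.int64(464), np.int64(-440), np.int64(141), np.float64(170.0), np.int32(1322))]
slice ang -158.53459823884864
max 0.25575307859821095
t 0.1 grasp pt [159.8 603.8 240.7] yaw 75.2 tilt [-4.0e-04 -1.3e-03 -1.0e+00] open 87.9 F [ 0.5 -0.9 -0.9] grip 0.0
[526.0, 228.0, 170.0, 113.0] shift [-450.2 -269.5   71. ] turn -37.8
[526.0, 228.0, 40.0, 113.0] shift [-450.2 -269.3  201. ] turn -37.8
```

```bash
python3 - <<'E'
from m import *
z=np.load('top0.npz');W=z['W']
for c in((.564,.122),(.475,.085)):
  for a,b in((.045,.07),(.07,.09),(.09,.108),(.108,.122),(.122,.14)):
    m=(np.hypot(W[...,0]-c[0],W[...,1]-c[1])<.06)&(W[...,2]>a)&(W[...,2]<b); q=W[m]*1000
    if len(q)>3: print(a,b,len(q),q.min(0).round(),q.max(0).round())
E
python3 g.py 524 233 200 111.5 526 228 49 111.5
```

```text
0.045 0.07 35 [541.  97.  47.] [580. 140.  70.]
0.07 0.09 39 [541.  98.  71.] [584. 143.  90.]
0.09 0.108 204 [543.  99.  91.] [600. 155. 108.]
0.108 0.122 74 [549. 106. 108.] [587. 149. 122.]
0.122 0.14 42 [557. 116. 122.] [584. 141. 130.]
0.045 0.07 33 [441.  27.  46.] [478. 104.  70.]
0.07 0.09 26 [442.  29.  70.] [482.  94.  90.]
0.09 0.108 271 [444.  27.  90.] [511. 117. 108.]
0.108 0.122 94 [453.  26. 108.] [504. 109. 122.]
0.122 0.14 56 [458.  26. 122.] [496. 102. 127.]
t 0.1 grasp pt [159.8 603.8 240.7] yaw 75.2 tilt [-4.0e-04 -1.3e-03 -1.0e+00] open 87.9 F [ 0.5 -0.9 -0.9] grip 0.0
[524.0, 233.0, 200.0, 111.5] shift [-447.  -265.2   41. ] turn -36.3
[526.0, 228.0, 49.0, 111.5] shift [-450.2 -269.4  192. ] turn -36.3
```

>>> step_arm([
  [[87, -90, -54, 0, -7.5], [87, -130, -78, 0, -15], [87, -170, -102, 0, -22], [87, -210, -126, 0, -29], [87, -250, -150, 0, -36]],
])

```text
time_s: 0.6
tcp_pos: [0.3351, 0.4233, 0.3024]
orientation: [-0.186, 0.982, -0.0, -0.0]
contact_force: [0.6, 0.2, -0.2]
opening: 0.993
grasp_force: 0.0
```

```bash
python3 g.py 526 229 200 111.5 526 229 52 111.5
```

```text
t 0.6 grasp pt [335.1 423.3 241.1] yaw 111.5 tilt [-2.e-04 -4.e-04 -1.e+00] open 87.2 F [ 0.6  0.2 -0.2] grip 0.0
[526.0, 229.0, 200.0, 111.5] shift [-106.5 -250.7   41.2] turn -0.0
[526.0, 229.0, 52.0, 111.5] shift [-106.5 -250.6  189.2] turn -0.0
```

>>> step_arm([
  [[87, -20, -45, 0, 0], [87, -40, -90, 8, 0], [87, -60, -135, 20, 0], [87, -80, -180, 30, 0], [87, -98, -226, 40, 0]],
])

```text
time_s: 1.1
tcp_pos: [0.5075, 0.2489, 0.2624]
orientation: [-0.184, 0.983, 0.0, -0.0]
contact_force: [0.2, 1.2, 0.7]
opening: 0.994
grasp_force: 0.0
```

>>> step_arm([
  [[87, -4, -12, 0, 0], [87, -8, -25, 0, 0], [87, -8, -25, 0, 0]],
])

```text
time_s: 1.4
tcp_pos: [0.5232, 0.2297, 0.263]
orientation: [-0.183, 0.983, 0.0, 0.0]
contact_force: [-0.2, -0.8, 0.2]
opening: 0.991
grasp_force: 0.0
```

```bash
python3 g.py 526 229 52 111.5
```

```text
t 1.4 grasp pt [523.2 229.7 201.7] yaw 111.1 tilt [ 0.e+00  1.e-04 -1.e+00] open 87.1 F [-0.2 -0.8  0.2] grip 0.0
[526.0, 229.0, 52.0, 111.5] shift [ -2.3  -1.7 149.7] turn -0.4
```

>>> step_arm([
  [[87, -2, -2, 30, 0], [87, -2, -2, 65, 0], [87, -2, -2, 95, 0], [87, -2, -2, 120, 0], [87, -2, -2, 120, 0]],
])

```text
time_s: 1.9
tcp_pos: [0.5227, 0.2297, 0.1404]
orientation: [-0.185, 0.983, -0.0, -0.003]
contact_force: [0.4, -0.1, 0.2]
opening: 0.992
grasp_force: 0.0
```

>>> step_arm([
  [[87, 0, 0, 10, 0], [87, 0, 0, 20, 0], [87, 0, 0, 29, 0], [87, 0, 0, 29, 0]],
])

```text
time_s: 2.3
tcp_pos: [0.525, 0.229, 0.1133]
orientation: [-0.184, 0.983, -0.0, -0.001]
contact_force: [-1.0, 0.9, 0.5]
opening: 0.985
grasp_force: 0.0
```

```bash
python3 g.py 526 229 52 111.5; python3 -c "
from h import *
p,d=shot('top');p2,_=shot('scene')
a=cv2.resize(p[130:270,140:300],None,fx=3.5,fy=3.5);b=cv2.resize(p2[90:250,110:350],None,fx=2,fy=2)
a=cv2.convertScaleAbs(a,alpha=2);c=np.zeros((560,800,3),np.uint8);a=cv2.resize(a,(400,350));b=cv2.resize(b,(400,267));c[:350,:400]=a;c[:267,400:]=b
cv2.imwrite('pics/s1.png',c[:350,:,::-1])"
```

```text
t 2.3 grasp pt [525.  228.9  52. ] yaw 111.2 tilt [-1.e-03 -4.e-04 -1.e+00] open 86.5 F [-1.   0.9  0.5] grip 0.0
[526.0, 229.0, 52.0, 111.5] shift [-0.9 -0.3 -0. ] turn -0.3
```

View pics/s1.png

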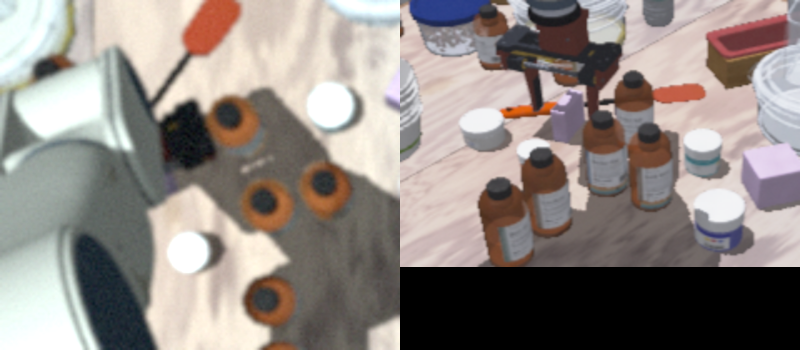

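The gripper straddles the slice at about (567,115) in the crop and isn't touching the bottle. I'll close and lift.

>>> step_arm([
  [[10, 0, 0, 0, 0], [10, 0, 0, 0, 0], [10, 0, 0, 0, 0], [10, 0, 0, 0, 0], [10, 0, 0, 0, 0]],
], newtons=18)

```text
time_s: 2.9
tcp_pos: [0.5255, 0.229, 0.1141]
orientation: [-0.184, 0.983, 0.0, 0.0]
contact_force: [-0.0, 0.3, 0.4]
opening: 0.576
grasp_force: 0.0
```

>>> step_arm([
  [[10, 0, 0, 0, 0], [10, 0, 0, 0, 0], [10, 0, 0, -5, 0], [10, 0, 0, -15, 0], [10, 0, 0, -30, 0]],
])

```text
time_s: 3.4
tcp_pos: [0.525, 0.2289, 0.1443]
orientation: [-0.184, 0.983, -0.0, -0.001]
contact_force: [-0.1, 0.1, -1.3]
opening: 0.285
grasp_force: 17.9
```

```bash
python3 g.py 526 229 190 111.5 471.7 -333 140 -2.4
```

```text
t 3.4 grasp pt [524.9 228.8  83. ] yaw 111.2 tilt [-1.4e-03 -6.0e-04 -1.0e+00] open 25.1 F [-0.1  0.1 -1.3] grip 17.9
[526.0, 229.0, 190.0, 111.5] shift [  -0.8   -0.2 -107. ] turn -0.3
[471.7, -333.0, 140.0, -2.4] shift [ 252.7 -504.7  -56.6] turn 113.6
```

>>> step_arm([
  [[10, 0, 0, -30, 0], [10, 0, 0, -65, 0], [10, 0, 0, -95, 0], [10, 0, 0, -110, 0], [10, 0, 0, -110, 0]],
])

```text
time_s: 3.9
tcp_pos: [0.5264, 0.2294, 0.2568]
orientation: [-0.184, 0.983, 0.001, 0.003]
contact_force: [-1.0, -0.8, -2.5]
opening: 0.29
grasp_force: 17.9
```

```bash
python3 g.py; python3 -c "
from h import *
p,d=shot('scene')
np.savez('l1.npz',W=world('scene',d),p=p)
cv2.imwrite('pics/s2.png',cv2.resize(p[20:220,110:350],None,fx=3,fy=3)[:,:,::-1])"
```

```text
t 3.9 grasp pt [526.7 229.6 195.5] yaw 111.2 tilt [ 0.0049  0.002  -1.    ] open 25.5 F [-1.  -0.8 -2.5] grip 17.9
```

View pics/s2.png

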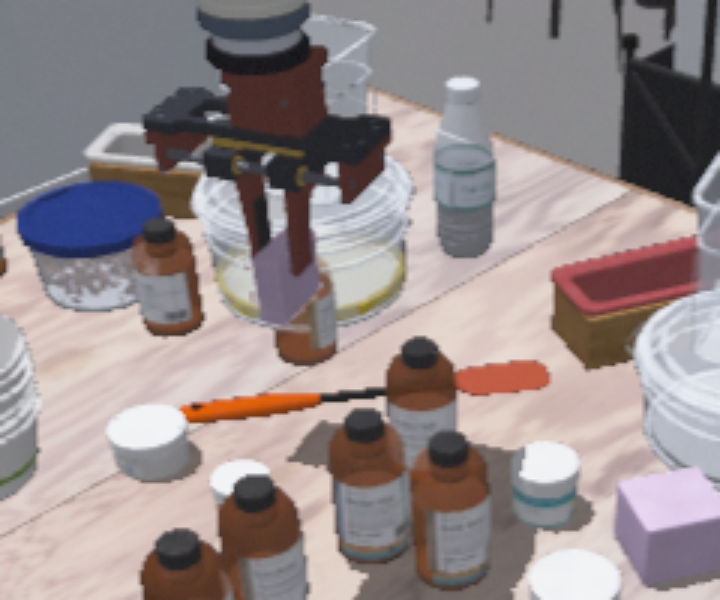

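The slice is held between the fingers at about (287,270) in the crop. I'll check its tilt and how far it hangs below the grasp point.

Run:
```python
from h import *
z=np.load('l1.npz');W=z['W'];p=z['p'].astype(int)
r,g,b=p[...,0],p[...,1],p[...,2]
m=(b>g+12)&(r>g+3)&(r<b+5); s=np.zeros_like(m); s[90:135,190:222]=1; m&=s
q=W[m]*1000; q=q[(abs(q[:,0]-526)<60)&(abs(q[:,1]-229)<60)]
th=np.radians(111.2); ey=np.array([np.cos(th),np.sin(th)]); ex=np.array([np.sin(th),-np.cos(th)])
a=(q[:,:2]-[526.5,229.5])@ex; c=(q[:,:2]-[526.5,229.5])@ey
print(len(q),a.min(),a.max(),c.min(),c.max(),q[:,2].min(),q[:,2].max())
for lo in range(-36,40,8):
    k=(a>lo)&(a<lo+8)
    if k.sum()>2: print(lo,k.sum(),'z',q[k,2].min().round(1),q[k,2].max().round(1),'c',c[k].min().round(1),c[k].max().round(1))
```

```text
416 -30.373608959628218 39.825721288361734 -15.68371453142868 10.227802363299498 138.72546090767867 216.92795601008663
-36 29 z 142.7 194.8 c -14.3 5.1
-28 161 z 138.7 197.8 c -15.0 10.1
-20 47 z 144.6 197.9 c -14.5 8.6
-12 58 z 140.9 216.9 c -15.4 9.4
-4 28 z 141.4 196.7 c -14.7 8.0
4 25 z 141.5 198.1 c -13.8 8.0
12 22 z 143.0 195.7 c -15.7 10.2
20 19 z 142.4 195.6 c -14.2 6.0
28 21 z 141.3 192.4 c -14.2 -9.5
36 6 z 141.1 186.6 c -12.2 -10.1
```

>>> step_arm([
  [[10, 10, -20, -15, 5], [10, 25, -52, -20, 13], [10, 43, -90, -20, 21], [10, 62, -130, -20, 29], [10, 80, -168, -20, 37]],
])

```text
time_s: 4.45
tcp_pos: [0.5101, 0.0419, 0.2721]
orientation: [0.14, 0.99, -0.0, -0.002]
contact_force: [0.5, -0.4, -1.0]
opening: 0.29
grasp_force: 17.9
```

```bash
python3 g.py 471.7 -333 200 -2.4
```

```text
t 4.45 grasp pt [509.9  41.9 210.8] yaw 73.9 tilt [-3.3e-03 -3.0e-04 -1.0e+00] open 25.4 F [ 0.5 -0.4 -1. ] grip 17.9
[471.7, -333.0, 200.0, -2.4] shift [ -67.2 -370.8   11. ] turn 76.3
```

>>> step_arm([
  [[10, -8, -44, 0, 8], [10, -16, -88, 0, 16], [10, -24, -132, 0, 24], [10, -32, -176, 0, 32], [10, -40, -220, 0, 40]],
])

```text
time_s: 4.95
tcp_pos: [0.4886, -0.1805, 0.2721]
orientation: [0.471, 0.882, -0.0, -0.002]
contact_force: [0.9, -0.4, -1.4]
opening: 0.288
grasp_force: 17.9
```

```bash
python3 g.py 471.7 -333 200 -2.4
```

```text
t 4.95 grasp pt [ 488.4 -180.5  210.8] yaw 33.8 tilt [-0.0031  0.0013 -1.    ] open 25.2 F [ 0.9 -0.4 -1.4] grip 17.9
[471.7, -333.0, 200.0, -2.4] shift [-117.2  -98.9   10.6] turn 36.2
```

>>> step_arm([
  [[10, -30, -25, 0, 8], [10, -60, -50, 0, 16], [10, -88, -74, 0, 24], [10, -108, -91, 0, 31], [10, -117, -99, 0, 36]],
])

```text
time_s: 5.45
tcp_pos: [0.4726, -0.3334, 0.2717]
orientation: [0.721, 0.693, -0.0, -0.001]
contact_force: [-0.3, 0.5, -1.6]
opening: 0.285
grasp_force: 17.9
```

>>> step_arm([
  [[10, 0, 0, 30, 0], [10, 0, 0, 65, 0], [10, 0, 0, 95, 0], [10, 0, 0, 110, 0], [10, 0, 0, 110, 0]],
])

```text
time_s: 5.95
tcp_pos: [0.4722, -0.3303, 0.1607]
orientation: [0.718, 0.696, -0.001, -0.003]
contact_force: [-0.3, 0.7, -1.6]
opening: 0.29
grasp_force: 17.9
```

```bash
python3 g.py 471.7 -333 64 -2.4; python3 -c "
from h import *
p,d=shot('scene');p2,d2=shot('top')
np.savez('l2.npz',W=world('scene',d),p=p)
a=cv2.resize(p[200:380,290:500],(560,480));b=cv2.resize(cv2.convertScaleAbs(p2[150:270,350:460],alpha=2),(240,262))
c=np.zeros((480,800,3),np.uint8);c[:,:560]=a;c[:262,560:]=b
cv2.imwrite('pics/s3.png',c[:,:,::-1])"
```

```text
t 5.95 grasp pt [ 471.9 -330.1   99.4] yaw -1.8 tilt [-0.0052  0.0038 -1.    ] open 25.5 F [-0.3  0.7 -1.6] grip 17.9
[471.7, -333.0, 64.0, -2.4] shift [-2.8 -0.2 35.4] turn 0.6
```

View pics/s3.png

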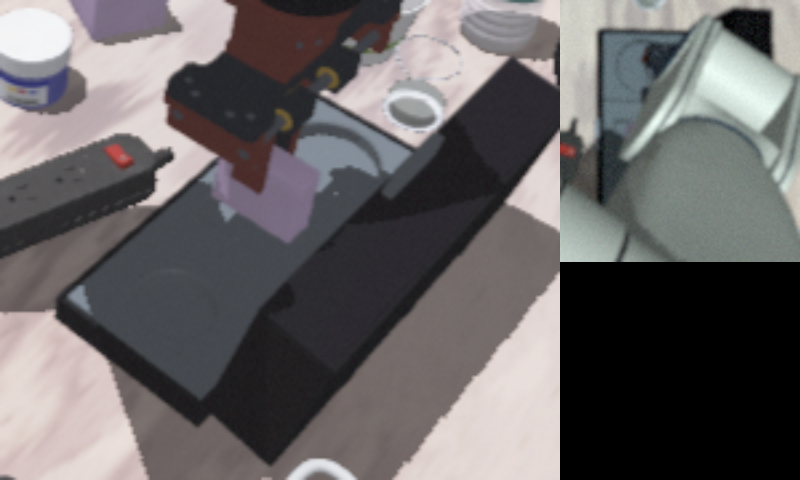

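The slice hangs over the slot at about (265,190) in the crop, with the lid clear. I'll measure its offset from the slot.

Run:
```python
from h import *
z=np.load('l2.npz');W=z['W'];p=z['p'].astype(int)
r,g,b=p[...,0],p[...,1],p[...,2]
m=(b>g+10)&(r>g+2)&(r<b+5); s=np.zeros_like(m); s[250:295,365:415]=1; m&=s
q=W[m]*1000; q=q[(abs(q[:,0]-472)<50)&(abs(q[:,1]+333)<60)]
th=np.radians(-2.36); cy=np.array([np.cos(th),np.sin(th)]); cx=np.array([np.sin(th),-np.cos(th)])
d=q[:,:2]-[471.7,-333]; a=d@cx; c=d@cy
print(len(q),'case x',np.percentile(a,[0,2,50,98,100]).round(1),'case y',np.percentile(c,[0,2,50,98,100]).round(1),'z',np.percentile(q[:,2],[0,2,50,98,100]).round(1))
k=(c<np.percentile(c,60)); print(np.polyfit(a[k],c[k],1))
```

```text
786 case x [-39.2 -27.9  17.   34.7  35.7] case y [-21.6 -14.  -10.8  13.3  48.9] z [  9.3  43.7  71.6  99.8 101.3]
[  0.01587792 -12.05860268]
```

>>> step_arm([
  [[10, 2, 0, 8, 0], [10, 2, 0, 16, 0], [10, 2, 0, 24, 0], [10, 2, 0, 31, 0], [10, 2, 0, 31, 0]],
])

```text
time_s: 6.55
tcp_pos: [0.4734, -0.3292, 0.1319]
orientation: [0.718, 0.696, -0.0, -0.001]
contact_force: [0.8, -0.3, -1.1]
opening: 0.291
grasp_force: 17.9
```

```bash
python3 g.py 471.7 -330.5 64 -2.4
```

```text
t 6.55 grasp pt [ 473.3 -329.1   70.6] yaw -1.8 tilt [-0.0014  0.001  -1.    ] open 25.6 F [ 0.8 -0.3 -1.1] grip 17.9
[471.7, -330.5, 64.0, -2.4] shift [-1.4 -1.6  6.6] turn 0.6
```

>>> step_arm([
  [[10, -2, -1, 3, 0], [10, -2, -1, 6, 0], [10, -2, -1, 8, 0], [10, -2, -1, 8, 0]],
])

```text
time_s: 6.95
tcp_pos: [0.4722, -0.332, 0.1268]
orientation: [0.718, 0.696, -0.001, -0.0]
contact_force: [-8.7, -0.1, 18.6]
opening: 0.285
grasp_force: 18.0
```

```bash
python3 g.py 471.7 -330.5 64 -2.4
```

```text
t 6.95 grasp pt [ 472.1 -332.1   65.5] yaw -1.8 tilt [-1.1e-03 -6.0e-04 -1.0e+00] open 25.0 F [-8.7 -0.1 18.6] grip 18.0
[471.7, -330.5, 64.0, -2.4] shift [ 1.5 -0.5  1.5] turn 0.6
```

>>> step_arm([
  [[60, 0, 0, 0, 0], [60, 0, 0, 0, 0], [60, 0, 0, 0, 0], [60, 0, 0, 0, 0], [60, 0, 0, 0, 0]],
])

```text
time_s: 7.45
tcp_pos: [0.4728, -0.3314, 0.1247]
orientation: [0.718, 0.696, -0.0, -0.0]
contact_force: [0.1, -0.6, 1.3]
opening: 0.674
grasp_force: 0.0
```

>>> step_arm([
  [[60, 0, 0, -20, 0], [60, 0, 0, -50, 0], [60, 0, 0, -95, 0], [60, 0, 0, -135, 0], [60, 15, 0, -150, 0]],
])

```text
time_s: 7.95
tcp_pos: [0.4748, -0.3183, 0.2791]
orientation: [0.719, 0.695, 0.001, 0.003]
contact_force: [-0.3, 0.2, -0.2]
opening: 0.684
grasp_force: 0.0
```

```bash
python3 g.py 497 -99.5 200 -2.4 497 -99.5 200 -20; python3 -c "
from h import *
p,d=shot('scene')
np.savez('l3.npz',W=world('scene',d),p=p)"
python3 - <<'E'
from h import *
z=np.load('l3.npz');W=z['W'];p=z['p'].astype(int)
r,g,b=p[...,0],p[...,1],p[...,2]
m=(b>g+10)&(r>g+2)&(r<b+5)
q=W[m]*1000; q=q[(abs(q[:,0]-472)<50)&(abs(q[:,1]+333)<60)&(q[:,2]>26)]
th=np.radians(-2.36); cy=np.array([np.cos(th),np.sin(th)]); cx=np.array([np.sin(th),-np.cos(th)])
d=q[:,:2]-[471.7,-333]; a=d@cx; c=d@cy
print(len(q),'case x',np.percentile(a,[0,2,50,98,100]).round(1),'case y',np.percentile(c,[0,2,50,98,100]).round(1),'z',np.percentile(q[:,2],[0,2,50,90,98,100]).round(1))
t=q[:,2]>np.percentile(q[:,2],98)-6
print(np.percentile(a[t],[2,98]),np.percentile(c[t],[2,98]),np.median(q[t,2]))
A=np.c_[a[t],c[t],np.ones(t.sum())]; print('top slope',np.linalg.lstsq(A,q[t,2],rcond=None)[0])
E
```

```text
t 7.95 grasp pt [ 475.1 -318.6  217.8] yaw -1.9 tilt [ 0.0056 -0.0042 -1.    ] open 60.0 F [-0.3  0.2 -0.2] grip 0.0
[497.0, -99.5, 200.0, -2.4] shift [219.5  14.9  17. ] turn 0.5
[497.0, -99.5, 200.0, -20.0] shift [219.5  14.9  17. ] turn 18.1
848 case x [-28.8 -26.6   7.9  36.5  37.1] case y [-13.9 -13.   -9.8  10.5  12.9] z [26.  27.4 57.6 66.3 67.7 71. ]
[-27.05208261  35.92807457] [-12.66750486  11.28591347] 65.24192230736304
top slope [-1.08905535e-02  4.05127349e-02  6.53505550e+01]
```

The slice is seated: its top is at 65 mm and it sits about 4 mm off centre. Next is the large jar.

>>> step_arm([
  [[87, 40, 3, 0, 0], [87, 90, 6, 0, 0], [87, 140, 10, 0, 0], [87, 185, 12, 0, 0], [87, 219, 14, 0, 0]],
])

```text
time_s: 8.5
tcp_pos: [0.4937, -0.0957, 0.274]
orientation: [0.718, 0.696, -0.0, -0.001]
contact_force: [0.7, -0.1, -0.4]
opening: 0.989
grasp_force: 0.0
```

>>> step_arm([
  [[87, 0, 0, 20, 0], [87, 0, 0, 60, 0], [87, 0, 0, 85, 0], [87, 0, 0, 95, 0], [87, 0, 0, 95, 0]],
])

```text
time_s: 9.0
tcp_pos: [0.4934, -0.0979, 0.1783]
orientation: [0.718, 0.696, -0.001, -0.002]
contact_force: [-0.4, -0.3, 0.0]
opening: 0.991
grasp_force: 0.0
```

```bash
python3 g.py 497 -99.5 46 -2.4
```

```text
t 9.0 grasp pt [493.2 -97.9 117. ] yaw -1.8 tilt [-3.6e-03  8.0e-04 -1.0e+00] open 87.0 F [-0.4 -0.3  0. ] grip 0.0
[497.0, -99.5, 46.0, -2.4] shift [-1.5  3.9 71. ] turn 0.6
```

>>> step_arm([
  [[87, -1, 3, 10, 0], [87, -1, 3, 25, 0], [87, -1, 3, 45, 0], [87, -1, 3, 62, 0], [87, -1, 3, 71, 0]],
])

```text
time_s: 9.5
tcp_pos: [0.4976, -0.0994, 0.1085]
orientation: [0.718, 0.696, 0.0, 0.0]
contact_force: [-0.3, -1.1, -0.2]
opening: 0.993
grasp_force: 0.0
```

>>> step_arm([
  [[50, 0, 0, 0, 0], [50, 0, 0, 0, 0], [50, 0, 0, 0, 0], [50, 0, 0, 0, 0], [50, 0, 0, 0, 0]],
], newtons=25)

```text
time_s: 10.0
tcp_pos: [0.4979, -0.0993, 0.1098]
orientation: [0.718, 0.696, 0.0, 0.001]
contact_force: [0.3, -1.1, 5.4]
opening: 0.732
grasp_force: 25.0
```

```bash
python3 g.py 497 -99.5 46 -2.4
```

```text
t 10.0 grasp pt [498.  -99.4  48.5] yaw -1.8 tilt [ 1.8e-03 -5.0e-04 -1.0e+00] open 64.3 F [ 0.3 -1.1  5.4] grip 25.0
[497.0, -99.5, 46.0, -2.4] shift [-0.2 -0.9  2.5] turn 0.6
```

>>> step_arm([
  [[50, 0, 0, -10, 0], [50, 0, 0, -40, 0], [50, 0, 0, -80, 0], [50, 0, 0, -110, 0], [50, 0, 0, -120, 0]],
])

```text
time_s: 10.5
tcp_pos: [0.4983, -0.0993, 0.2323]
orientation: [0.718, 0.696, 0.001, 0.002]
contact_force: [-0.7, -0.2, 0.4]
opening: 0.734
grasp_force: 25.0
```

```bash
python3 g.py 567.7 -337 170 -2.4
```

```text
t 10.5 grasp pt [498.6 -99.4 171. ] yaw -1.8 tilt [ 0.005 -0.001 -1.   ] open 64.5 F [-0.7 -0.2  0.4] grip 25.0
[567.7, -337.0, 170.0, -2.4] shift [-235.3   76.9    1.6] turn 0.6
```

>>> step_arm([
  [[50, -40, 13, 0, 0], [50, -87, 28, 0, 0], [50, -134, 44, 0, 0], [50, -180, 59, 0, 0], [50, -220, 72, 0, 0]],
])

```text
time_s: 11.0
tcp_pos: [0.562, -0.3234, 0.2281]
orientation: [0.719, 0.696, -0.0, -0.001]
contact_force: [-0.1, 0.5, -0.1]
opening: 0.737
grasp_force: 25.0
```

>>> step_arm([
  [[50, -8, 2, 10, 0], [50, -15, 4, 35, 0], [50, -15, 4, 60, 0], [50, -15, 4, 75, 0], [50, -15, 4, 75, 0]],
])

```text
time_s: 11.5
tcp_pos: [0.564, -0.3348, 0.1508]
orientation: [0.718, 0.696, -0.001, -0.003]
contact_force: [-0.2, -0.0, -0.8]
opening: 0.734
grasp_force: 25.0
```

```bash
python3 g.py 567.7 -337 60 -2.4; python3 -c "
from h import *
p,d=shot('scene')
np.savez('l4.npz',W=world('scene',d),p=p)
cv2.imwrite('pics/s4.png',cv2.resize(p[180:360,330:540],(700,600))[:,:,::-1])"
```

```text
t 11.5 grasp pt [ 563.7 -334.6   89.5] yaw -1.8 tilt [-0.0051  0.0033 -1.    ] open 64.4 F [-0.2 -0.  -0.8] grip 25.0
[567.7, -337.0, 60.0, -2.4] shift [-2.1  3.9 29.5] turn 0.6
```

View pics/s4.png

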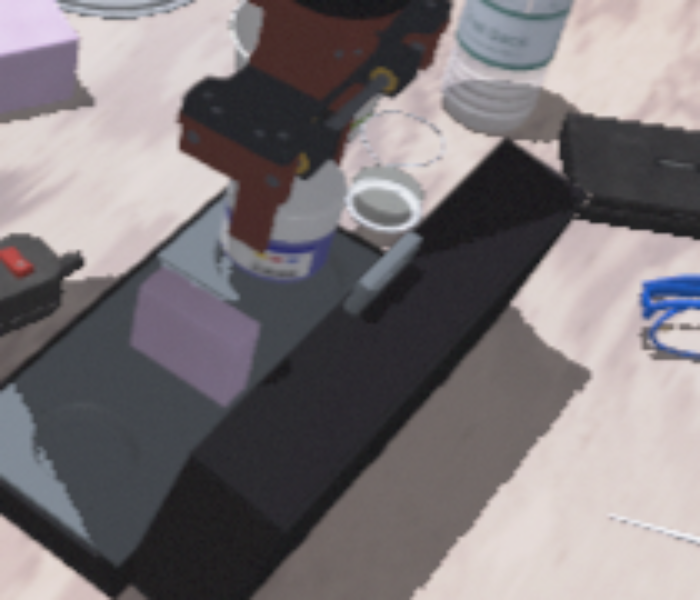

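The large jar hangs upright over its recess at about (285,240), and the slice is in place. I'll lower it with a small correction.

>>> step_arm([
  [[50, -2, 3, 0, 0], [50, -2, 3, 8, 0], [50, -2, 3, 16, 0], [50, -2, 3, 22, 0], [50, -2, 3, 22, 0]],
])

```text
time_s: 12.05
tcp_pos: [0.568, -0.3381, 0.1308]
orientation: [0.718, 0.696, -0.0, -0.001]
contact_force: [-0.3, -0.3, -1.3]
opening: 0.737
grasp_force: 25.0
```

```bash
python3 g.py 567.7 -337 57 -2.4
```

```text
t 12.05 grasp pt [ 567.9 -338.1   69.5] yaw -1.8 tilt [-0.0017  0.001  -1.    ] open 64.7 F [-0.3 -0.3 -1.3] grip 25.0
[567.7, -337.0, 57.0, -2.4] shift [ 1.1 -0.3 12.5] turn 0.6
```

>>> step_arm([
  [[50, 0, 0, 4, 0], [50, 0, 0, 7, 0], [50, 0, 0, 10, 0], [50, 0, 0, 10, 0]],
])

```text
time_s: 12.45
tcp_pos: [0.5684, -0.3384, 0.1215]
orientation: [0.718, 0.696, -0.0, -0.0]
contact_force: [0.0, -0.5, -0.7]
opening: 0.741
grasp_force: 25.0
```

```bash
python3 g.py 567.7 -337 57 -2.4
```

```text
t 12.45 grasp pt [ 568.4 -338.4   60.2] yaw -1.8 tilt [-6.e-04  4.e-04 -1.e+00] open 65.1 F [ 0.  -0.5 -0.7] grip 25.0
[567.7, -337.0, 57.0, -2.4] shift [ 1.4 -0.8  3.2] turn 0.6
```

>>> step_arm([
  [[50, 1, 0, 2, 0], [50, 1, 0, 3, 0], [84, 1, 0, 3, 0], [84, 1, 0, 3, 0], [84, 1, 0, 3, 0]],
])

```text
time_s: 12.95
tcp_pos: [0.5687, -0.3376, 0.119]
orientation: [0.718, 0.696, 0.0, 0.0]
contact_force: [0.2, -0.4, -1.2]
opening: 0.943
grasp_force: 0.0
```

>>> step_arm([
  [[84, 0, 0, 0, 0], [84, 0, 0, -20, 0], [84, 0, 0, -55, 0], [84, 0, 0, -100, 0], [84, 0, 0, -140, 0]],
])

```text
time_s: 13.45
tcp_pos: [0.5686, -0.3375, 0.2606]
orientation: [0.718, 0.696, 0.0, 0.0]
contact_force: [0.3, 0.2, 0.4]
opening: 0.956
grasp_force: 0.0
```

```bash
python3 g.py 423 185 180 -2.4;  python3 g.py 423 185 180 30
```

```text
t 13.45 grasp pt [ 568.6 -337.5  199.3] yaw -1.8 tilt [ 0.  0. -1.] open 83.9 F [0.3 0.2 0.4] grip 0.0
[423.0, 185.0, 180.0, -2.4] shift [ 517.6 -162.2   19.3] turn 0.6
t 13.45 grasp pt [ 568.6 -337.5  199.3] yaw -1.8 tilt [ 0.  0. -1.] open 83.9 F [0.3 0.2 0.4] grip 0.0
[423.0, 185.0, 180.0, 30.0] shift [ 517.6 -162.2   19.3] turn -31.8
```

>>> step_arm([
  [[84, 35, -11, 0, 0], [84, 82, -26, 0, 0], [84, 129, -41, 0, 0], [84, 176, -56, 0, 0], [84, 223, -71, 0, 0]],
])

```text
time_s: 13.95
tcp_pos: [0.504, -0.1108, 0.2592]
orientation: [0.719, 0.696, 0.0, 0.0]
contact_force: [1.9, 0.7, 0.2]
opening: 0.958
grasp_force: 0.0
```

>>> step_arm([
  [[84, 47, -15, 0, 0], [84, 94, -30, 0, 0], [84, 141, -45, 0, 0], [84, 188, -60, 0, 0], [84, 235, -74, 0, 0]],
])

```text
time_s: 14.45
tcp_pos: [0.4375, 0.1265, 0.2593]
orientation: [0.718, 0.696, 0.0, 0.0]
contact_force: [0.4, -0.4, -0.3]
opening: 0.953
grasp_force: 0.0
```

>>> step_arm([
  [[80, 35, -11, 0, 0], [80, 59, -17, 0, 0], [80, 59, -17, 0, 0]],
])

```text
time_s: 14.75
tcp_pos: [0.4227, 0.1866, 0.2592]
orientation: [0.717, 0.697, 0.0, 0.0]
contact_force: [-0.0, -0.6, 0.3]
opening: 0.911
grasp_force: 0.0
```

```bash
python3 g.py 423 185 39 -2.4
python3 - <<'E'
from h import *
p,d=shot('scene'); W=world('scene',d)*1000
# large jar lid in cup: bright points z>55 near cup
m=(abs(W[...,0]-567.7)<60)&(abs(W[...,1]+337)<50)&(W[...,2]>59)&(W[...,2]<72)&(p.min(2)>120)
q=W[m]; print('jar top',len(q),np.percentile(q,[2,50,98],axis=0).round(1))
E
```

```text
t 14.75 grasp pt [422.7 186.7 197.9] yaw -1.6 tilt [ 7.e-04  6.e-04 -1.e+00] open 80.0 F [-0.  -0.6  0.3] grip 0.0
[423.0, 185.0, 39.0, -2.4] shift [ -1.7   0.2 158.9] turn 0.8
jar top 676 [[ 537.  -368.1   60.2]
 [ 565.5 -338.7   64.6]
 [ 597.8 -308.7   67.4]]
```

>>> step_arm([
  [[80, -1, 0, 30, 0], [80, -1, 0, 70, 0], [80, -1, 0, 110, 0], [80, -1, 0, 130, 0], [80, -1, 0, 130, 0]],
])

```text
time_s: 15.3
tcp_pos: [0.422, 0.1815, 0.1266]
orientation: [0.719, 0.695, -0.003, -0.001]
contact_force: [-0.8, -0.3, 1.0]
opening: 0.912
grasp_force: 0.0
```

>>> step_arm([
  [[80, 0, 0, 14, 0], [80, 0, 0, 28, 0], [80, 0, 0, 28, 0]],
])

```text
time_s: 15.6
tcp_pos: [0.4234, 0.1825, 0.101]
orientation: [0.719, 0.695, -0.0, -0.0]
contact_force: [-0.8, 0.6, 0.1]
opening: 0.912
grasp_force: 0.0
```

>>> step_arm([
  [[35, 0, 0, 0, 0], [35, 0, 0, 0, 0], [35, 0, 0, 0, 0], [35, 0, 0, 0, 0], [35, 0, 0, 0, 0]],
], newtons=20)

```text
time_s: 16.1
tcp_pos: [0.4236, 0.1835, 0.1014]
orientation: [0.718, 0.696, 0.001, 0.0]
contact_force: [0.4, -1.4, 4.4]
opening: 0.522
grasp_force: 20.0
```

>>> step_arm([
  [[35, 0, 0, 0, 0], [35, 0, 0, 0, 0], [35, 0, 0, 0, 0]],
])

```text
time_s: 16.4
tcp_pos: [0.4236, 0.1835, 0.1014]
orientation: [0.718, 0.696, 0.0, 0.0]
contact_force: [-0.3, -1.0, 7.3]
opening: 0.519
grasp_force: 20.0
```

```bash
python3 g.py 423 185 39 -2.4
```

```text
t 16.4 grasp pt [423.6 183.5  40.1] yaw -1.8 tilt [ 9.e-04  3.e-04 -1.e+00] open 45.6 F [-0.3 -1.   7.3] grip 20.0
[423.0, 185.0, 39.0, -2.4] shift [ 1.5 -0.6  1.1] turn 0.6
```

>>> step_arm([
  [[35, 0, 0, -20, 0], [35, 0, 0, -60, 0], [35, 0, 0, -105, 0], [35, 0, 0, -145, 0], [35, 0, 0, -160, 0]],
])

```text
time_s: 16.9
tcp_pos: [0.4243, 0.1839, 0.2645]
orientation: [0.718, 0.696, 0.002, 0.001]
contact_force: [0.1, 0.0, -1.1]
opening: 0.522
grasp_force: 20.0
```

>>> step_arm([
  [[35, -40, 2, 0, 0], [35, -85, 5, 0, 0], [35, -133, 8, 0, 0], [35, -181, 11, 0, 0], [35, -229, 14, 0, 0]],
])

```text
time_s: 17.4
tcp_pos: [0.4293, -0.0476, 0.261]
orientation: [0.718, 0.696, -0.0, -0.0]
contact_force: [1.0, 1.0, -0.8]
opening: 0.519
grasp_force: 20.0
```

```bash
python3 g.py 375.7 -329 180 -2.4
```

```text
t 17.4 grasp pt [429.3 -47.6 199.7] yaw -1.8 tilt [-1.e-04  1.e-04 -1.e+00] open 45.6 F [ 1.   1.  -0.8] grip 20.0
[375.7, -329.0, 180.0, -2.4] shift [-283.   -44.8   19.7] turn 0.6
```

>>> step_arm([
  [[35, -48, -7, 0, 0], [35, -96, -15, 0, 0], [35, -144, -22, 0, 0], [35, -192, -30, 0, 0], [35, -238, -38, 0, 0]],
])

```text
time_s: 17.9
tcp_pos: [0.3834, -0.2845, 0.2609]
orientation: [0.718, 0.696, 0.0, -0.0]
contact_force: [1.1, 0.7, -0.6]
opening: 0.528
grasp_force: 20.0
```

>>> step_arm([
  [[35, -30, -4, 0, 0], [35, -44, -7, 20, 0], [35, -44, -7, 65, 0], [35, -44, -7, 105, 0], [35, -44, -7, 120, 0]],
])

```text
time_s: 18.4
tcp_pos: [0.3741, -0.3251, 0.1376]
orientation: [0.718, 0.696, -0.0, -0.003]
contact_force: [0.9, -0.1, -0.8]
opening: 0.517
grasp_force: 20.0
```

```bash
python3 g.py 375.7 -329 50 -2.4; python3 -c "
from h import *
p,d=shot('scene')
cv2.imwrite('pics/s5.png',cv2.resize(p[210:370,290:477],(700,600))[:,:,::-1])"
```

```text
t 18.4 grasp pt [ 373.9 -324.9   76.3] yaw -1.9 tilt [-0.0042  0.0038 -1.    ] open 45.4 F [ 0.9 -0.1 -0.8] grip 20.0
[375.7, -329.0, 50.0, -2.4] shift [-4.   1.8 26.2] turn 0.5
```

View pics/s5.png

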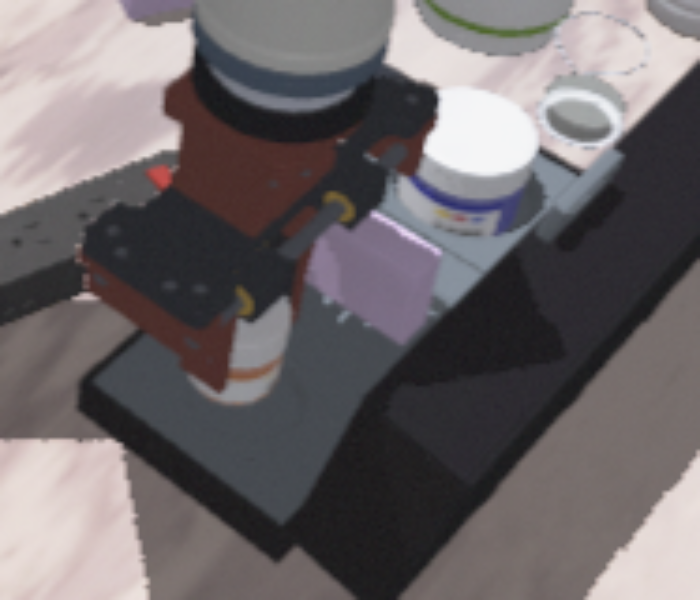

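The small jar hangs upright over its recess at about (240,360). The large jar and slice are seated. I'll lower it.

>>> step_arm([
  [[35, -3, 1, 0, 0], [35, -3, 1, 4, 0], [35, -3, 1, 10, 0], [35, -3, 1, 15, 0], [35, -3, 1, 15, 0]],
])

```text
time_s: 18.95
tcp_pos: [0.3767, -0.3293, 0.1258]
orientation: [0.718, 0.696, 0.0, -0.0]
contact_force: [-0.6, 0.4, -0.4]
opening: 0.519
grasp_force: 20.0
```

```bash
python3 g.py 375.7 -329 49 -2.4
```

```text
t 18.95 grasp pt [ 376.7 -329.2   64.5] yaw -1.8 tilt [-1.e-04  2.e-04 -1.e+00] open 45.6 F [-0.6  0.4 -0.4] grip 20.0
[375.7, -329.0, 49.0, -2.4] shift [ 0.2 -1.  15.5] turn 0.6
```

>>> step_arm([
  [[35, 0, -1, 4, 0], [35, 0, -1, 8, 0], [35, 0, -1, 12, 0], [35, 0, -1, 14, 0], [35, 0, -1, 14, 0]],
])

```text
time_s: 19.45
tcp_pos: [0.3757, -0.3292, 0.1115]
orientation: [0.718, 0.696, -0.0, -0.0]
contact_force: [-0.6, -0.6, -0.5]
opening: 0.522
grasp_force: 20.0
```

```bash
python3 g.py 375.7 -329 49 -2.4
```

```text
t 19.45 grasp pt [ 375.6 -329.2   50.2] yaw -1.8 tilt [-6.e-04  5.e-04 -1.e+00] open 45.8 F [-0.6 -0.6 -0.5] grip 20.0
[375.7, -329.0, 49.0, -2.4] shift [0.2 0.  1.2] turn 0.6
```

>>> step_arm([
  [[35, 0, 0, 1, 0], [75, 0, 0, 1, 0], [75, 0, 0, 1, 0], [75, 0, 0, 1, 0], [75, 0, 0, 1, 0]],
])

```text
time_s: 19.95
tcp_pos: [0.3759, -0.3294, 0.111]
orientation: [0.718, 0.696, 0.0, 0.0]
contact_force: [0.7, 0.6, -0.3]
opening: 0.833
grasp_force: 0.0
```

>>> step_arm([
  [[75, 0, 0, 0, 0], [75, 0, 0, 0, 0], [75, 0, 0, -20, 0], [75, 0, 0, -55, 0], [75, 0, 0, -100, 0]],
])

```text
time_s: 20.45
tcp_pos: [0.3749, -0.3286, 0.2107]
orientation: [0.718, 0.696, -0.0, -0.002]
contact_force: [0.6, -0.1, 0.2]
opening: 0.851
grasp_force: 0.0
```

>>> step_arm([
  [[0, 0, 0, -50, 0], [0, 30, 0, -95, 0], [0, 80, 0, -110, 0], [0, 130, 0, -110, 0], [0, 180, 0, -110, 0]],
])

```text
time_s: 20.95
tcp_pos: [0.3813, -0.1532, 0.322]
orientation: [0.719, 0.695, 0.001, 0.001]
contact_force: [0.8, 0.8, -0.2]
opening: 0.436
grasp_force: 0.0
```

>>> step_arm([
  [[0, 30, 0, 0, 0], [0, 40, 0, 0, 0], [0, 40, 0, 0, 0]],
])

```text
time_s: 21.25
tcp_pos: [0.3827, -0.1138, 0.3211]
orientation: [0.717, 0.697, 0.0, 0.0]
contact_force: [1.2, -0.4, -0.2]
opening: 0.161
grasp_force: 0.0
```

```bash
python3 - <<'E'
from h import *
p,d=shot('top','t6.png'); W=world('top',d)*1000
p2,d2=shot('scene'); W2=world('scene',d2)*1000
np.savez('l6.npz',W=W,p=p,W2=W2,p2=p2)
v=np.hstack([cv2.resize(cv2.convertScaleAbs(p[140:280,350:470],alpha=2),(360,420)),cv2.resize(p2[190:370,290:480],(440,420))])
cv2.imwrite('pics/s6.png',v[:,:,::-1])
th=np.radians(-2.36); f=-np.array([np.sin(th),-np.cos(th)]); e=np.array([np.cos(th),np.sin(th)])
for n,w in(('top',W),('scene',W2)):
  D=w[...,:2]-[469.1,-395]; h=D@f; y=D@e
  m=(abs(y)<24)&(w[...,2]>150)&(w[...,2]<180)&(h<0)&(h>-80); print(n,'tab',m.sum(),np.percentile(h[m],[2,50,98]).round(1),np.percentile(w[...,2][m],[2,50,98]).round(1))
  m=(abs(y)<140)&(abs(y)>35)&(w[...,2]>110)&(w[...,2]<165)&(h<-5)&(h>-110)
  if m.sum(): print('front wall',m.sum(),np.percentile(h[m],[2,50,98]).round(1), np.polyfit(h[m],w[...,2][m],1))
for n,c in dict(small=(375.7,-329),large=(567.7,-337)).items():
  m=(np.hypot(W[...,0]-c[0],W[...,1]-c[1])<45)&(W[...,2]>48)&(W[...,2]<75); q=W[m]; print(n,len(q),np.median(q,0).round(1), q[:,:2].min(0).round(),q[:,:2].max(0).round())
E
python3 g.py
```

```text
top tab 105 [-36.9 -30.5 -27.2] [150.9 163.7 169.7]
front wall 1429 [-75.  -49.  -23.8] [  0.1802794  148.84682401]
scene tab 165 [-37.9 -34.9 -29. ] [152.  165.9 168.8]
front wall 3382 [-75.3 -51.6 -24.8] [  0.22750196 151.74667749]
small 215 [ 373.1 -326.6   55.1] [ 350. -348.] [ 397. -304.]
large 419 [ 564.1 -335.1   63.3] [ 533. -370.] [ 597. -304.]
t 21.35 grasp pt [ 383.  -115.3  259.7] yaw -1.8 tilt [ 3.e-04 -5.e-04 -1.e+00] open 6.5 F [ 0.4 -0.4  0. ] grip 0.0
```

View pics/s6.png

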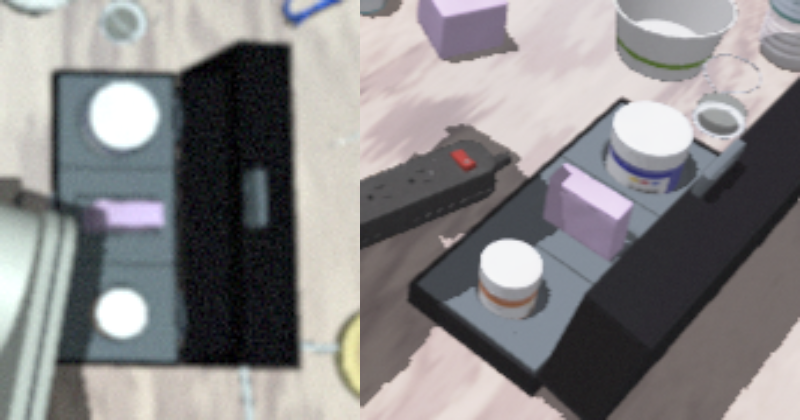

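All three items are seated and upright: the jars at (123,115) and (120,313), the slice at (130,213). The lid stands at about 1.77 rad. Next I'll bring the closed fingertips behind the tab.

```bash
cat > lid.py <<'E'
import sys; from h import *
from scipy.spatial.transform import Rotation as R
s=arm.observe(); M=R.from_quat(s['orientation']).as_matrix(); p=s['tcp_pos']*1000
f=np.array([.041,.999])
c=[(-62,136)] if sys.argv[1]=='0' else []
for t in map(float,sys.argv[1:]):
    if t==0 and c: break
    C,S=np.cos(t),np.sin(t)
    ar=126+19*max(C,0); hr=ar*C-11*S; vt=ar*S+11*C
    if C<0: hr=146*C-11*S; vt=126*S
    c.append((hr-10,vt))
print('tip now h,v',((p[:2]-[469.1,-395])@f).round(1),(p[2]-80-24).round(1),'F',s['contact_force'].round(1),'open',round(s['opening']*88,1))
for h,v in c:
    w=np.array([*(np.array([469.1,-395])+h*f),24+v+80]); print('h,v',round(h,1),round(v,1),'shift',(M.T@(w-p)).round(1))
E
python3 lid.py 0
```

```text
tip now h,v 275.9 217.0 F [ 0.4 -0.4  0. ] open 6.6
h,v -62 136 shift [-338.8   94.3   81.2]
```

>>> step_arm([
  [[0, -45, 13, 0, 0], [0, -92, 26, 0, 0], [0, -138, 39, 0, 0], [0, -184, 52, 0, 0], [0, -230, 65, 0, 0]],
])

```text
time_s: 21.85
tcp_pos: [0.4397, -0.3505, 0.3205]
orientation: [0.719, 0.695, -0.0, -0.0]
contact_force: [1.2, -0.2, 0.0]
opening: 0.007
grasp_force: 0.0
```

>>> step_arm([
  [[0, -45, 13, 0, 0], [0, -90, 24, 0, 0], [0, -110, 29, 20, 0], [0, -110, 29, 45, 0], [0, -110, 29, 45, 0]],
])

```text
time_s: 22.35
tcp_pos: [0.4631, -0.4586, 0.2715]
orientation: [0.719, 0.695, -0.0, -0.004]
contact_force: [-1.2, 0.7, -0.7]
opening: 0.007
grasp_force: 0.0
```

```bash
python3 lid.py 0
```

```text
tip now h,v -63.8 167.5 F [-1.2  0.7 -0.7] open 0.6
h,v -62 136 shift [ 1.6  3.5 31.5]
```

>>> step_arm([
  [[0, 0, 2, 10, 0], [0, 0, 2, 22, 0], [0, 0, 2, 32, 0], [0, 0, 2, 38, 0], [0, 0, 2, 38, 0]],
])

```text
time_s: 22.85
tcp_pos: [0.4676, -0.4569, 0.2371]
orientation: [0.718, 0.696, -0.0, -0.001]
contact_force: [-0.2, 1.0, 0.4]
opening: 0.005
grasp_force: 0.0
```

```bash
python3 lid.py 1.75 1.7 1.6 1.5 1.4 1.3 1.2 1.1 1.0 0.9; python3 -c "
from h import *
p,d=shot('scene')
cv2.imwrite('pics/s7.png',cv2.resize(p[150:350,330:540],(630,600))[:,:,::-1])"
```

```text
tip now h,v -61.9 133.1 F [-0.2  1.   0.4] open 0.5
h,v -46.8 124.0 shift [15.1 -0.9  9.1]
h,v -39.7 124.9 shift [22.2 -0.8  8.1]
h,v -25.3 125.9 shift [36.7 -0.7  7.2]
h,v -12.0 127.8 shift [50.  -0.6  5.3]
h,v 1.1 129.2 shift [63.1 -0.4  3.9]
h,v 14.5 129.2 shift [76.4 -0.3  3.9]
h,v 27.9 127.8 shift [89.8 -0.2  5.3]
h,v 41.3 125.0 shift [103.2  -0.    8.2]
h,v 54.4 120.6 shift [1.163e+02 1.000e-01 1.260e+01]
h,v 67.0 114.8 shift [129.    0.2  18.4]
```

View pics/s7.png

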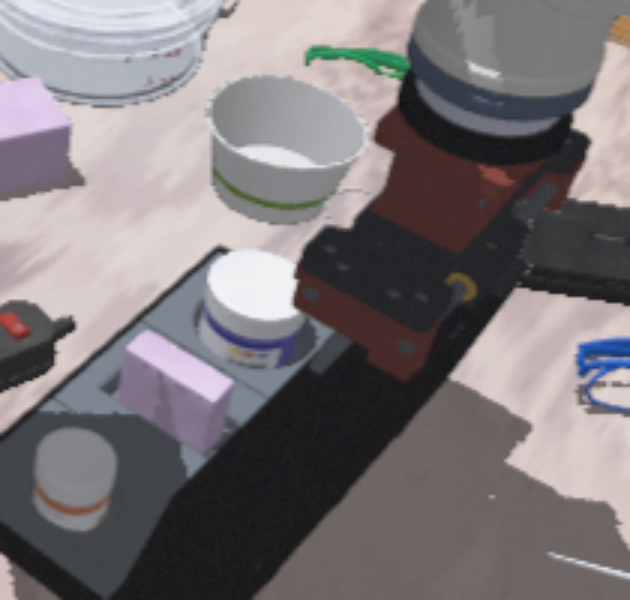

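The fingers are behind the tab at about (390,350), so I'll push along the arc.

>>> step_arm([
  [[0, 12, 0, 3, 0], [0, 22, 0, 4, 0], [0, 32, 0, 4, 0], [0, 42, 0, 3, 0], [0, 50, 0, 2, 0]],
])

```text
time_s: 23.4
tcp_pos: [0.4695, -0.4064, 0.2361]
orientation: [0.718, 0.696, 0.0, 0.0]
contact_force: [1.2, -2.6, -1.1]
opening: 0.003
grasp_force: 1.0
```

```bash
python3 lid.py 1.4 1.3 1.2 1.1 1.0 0.9 .8
```

```text
tip now h,v -11.4 132.1 F [ 1.2 -2.6 -1.1] open 0.3
h,v 1.1 129.2 shift [12.5 -0.7  2.9]
h,v 14.5 129.2 shift [25.8 -0.6  2.9]
h,v 27.9 127.8 shift [39.3 -0.5  4.3]
h,v 41.3 125.0 shift [52.6 -0.4  7.1]
h,v 54.4 120.6 shift [65.7 -0.2 11.5]
h,v 67.0 114.8 shift [78.4 -0.1 17.3]
h,v 79.1 107.5 shift [90.5  0.  24.6]
```

Contact force is −2.6 N, so the lid is moving.

>>> step_arm([
  [[0, 12, 0, 2, 0], [0, 26, 0, 2, 0], [0, 39, 0, 3, 0], [0, 52, 0, 6, 0], [0, 65, 0, 10, 0]],
])

```text
time_s: 23.9
tcp_pos: [0.4714, -0.3413, 0.2257]
orientation: [0.718, 0.696, -0.0, -0.0]
contact_force: [-0.3, -3.1, -0.3]
opening: 0.007
grasp_force: 0.8
```

```bash
python3 lid.py  0.9 .8 .7 .6 .5 .4 .3
```

```text
tip now h,v 53.7 121.7 F [-0.3 -3.1 -0.3] open 0.6
h,v 67.0 114.8 shift [13.3  0.   6.9]
h,v 79.1 107.5 shift [25.4  0.1 14.1]
h,v 90.4 98.9 shift [36.7  0.2 22.7]
h,v 100.7 89.1 shift [47.   0.3 32.6]
h,v 109.9 78.1 shift [56.2  0.4 43.6]
h,v 117.9 66.0 shift [64.1  0.5 55.7]
h,v 124.5 53.1 shift [70.7  0.6 68.6]
```

>>> step_arm([
  [[0, 13, 0, 7, 0], [0, 25, 0, 14, 0], [0, 37, 0, 23, 0], [0, 47, 0, 33, 0], [0, 56, 0, 44, 0]],
])

```text
time_s: 24.4
tcp_pos: [0.4733, -0.2854, 0.1811]
orientation: [0.718, 0.696, 0.0, -0.0]
contact_force: [0.2, 1.2, 2.6]
opening: 0.006
grasp_force: 1.1
```

```bash
python3 lid.py .5 .4 .3 .2 .1 .05 0.001; python3 -c "
from h import *
p,d=shot('scene')
cv2.imwrite('pics/s8.png',cv2.resize(p[150:350,300:510],(630,600))[:,:,::-1])"
```

```text
tip now h,v 109.6 77.1 F [0.2 1.2 2.6] open 0.5
h,v 109.9 78.1 shift [ 0.3  0.3 -1. ]
h,v 117.9 66.0 shift [ 8.2  0.4 11.1]
h,v 124.5 53.1 shift [14.8  0.5 24. ]
h,v 129.6 39.5 shift [19.9  0.5 37.6]
h,v 133.1 25.4 shift [23.4  0.6 51.7]
h,v 134.2 18.2 shift [24.5  0.6 58.9]
h,v 135.0 11.1 shift [25.3  0.6 66. ]
```

View pics/s8.png

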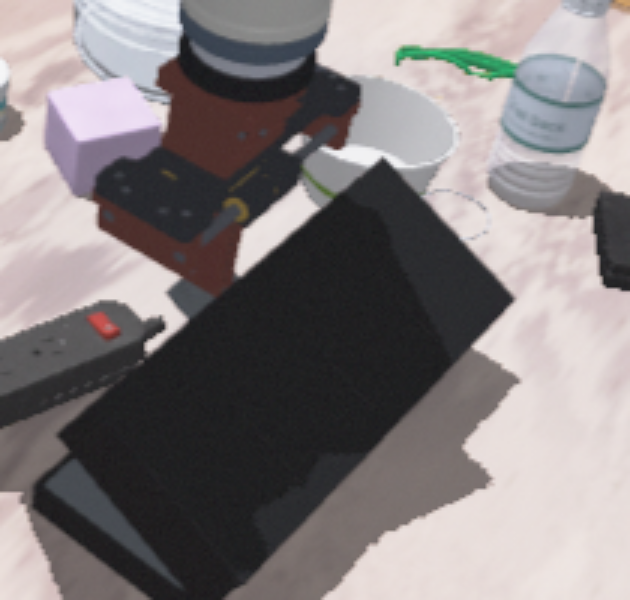

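The lid is half shut, with the fingers on the tab at (195,290). I'll continue.

>>> step_arm([
  [[0, 8, 0, 11, 0], [0, 15, 0, 24, 0], [0, 20, 0, 37, 0], [0, 24, 0, 50, 0], [0, 25, 0, 57, 0]],
])

```text
time_s: 24.95
tcp_pos: [0.4735, -0.2609, 0.1232]
orientation: [0.718, 0.696, -0.0, -0.001]
contact_force: [0.2, 0.3, 0.2]
opening: 0.004
grasp_force: 0.4
```

```bash
python3 lid.py .05 0.001
```

```text
tip now h,v 134.1 19.2 F [0.2 0.3 0.2] open 0.4
h,v 134.2 18.2 shift [0.1 1.1 1. ]
h,v 135.0 11.1 shift [0.8 1.1 8.1]
```

>>> step_arm([
  [[0, 1, 0, 4, 0], [0, 1, 0, 7, 0], [0, 1, 0, 9, 0], [0, 1, 0, 9, 0]],
])

```text
time_s: 25.35
tcp_pos: [0.474, -0.2606, 0.1158]
orientation: [0.718, 0.696, 0.0, -0.0]
contact_force: [-0.1, 0.5, -1.5]
opening: 0.006
grasp_force: 0.6
```

```bash
python3 lid.py 0.001
python3 - <<'E'
from h import *
p,d=shot('scene'); W=world('scene',d)*1000
f=np.array([.041,.999]);e=np.array([.999,-.041]); D=W[...,:2]-[469.1,-395];h=D@f;y=D@e;z=W[...,2]
m=(abs(y)<130)&(h>15)&(h<110)&(z>60)&(z<110)
A=np.c_[h[m],y[m],np.ones(m.sum())];print(m.sum(),np.linalg.lstsq(A,z[m],rcond=None)[0],np.median(z[m]))
cv2.imwrite('pics/s9.png',cv2.resize(p[150:370,270:501],(630,600))[:,:,::-1])
E
```

```text
tip now h,v 134.4 11.8 F [-0.1  0.5 -1.5] open 0.5
h,v 135.0 11.1 shift [0.5 0.6 0.7]
5362 [2.20378411e-03 4.36234524e-04 7.80587219e+01] 78.17887380589816
```

View pics/s9.png

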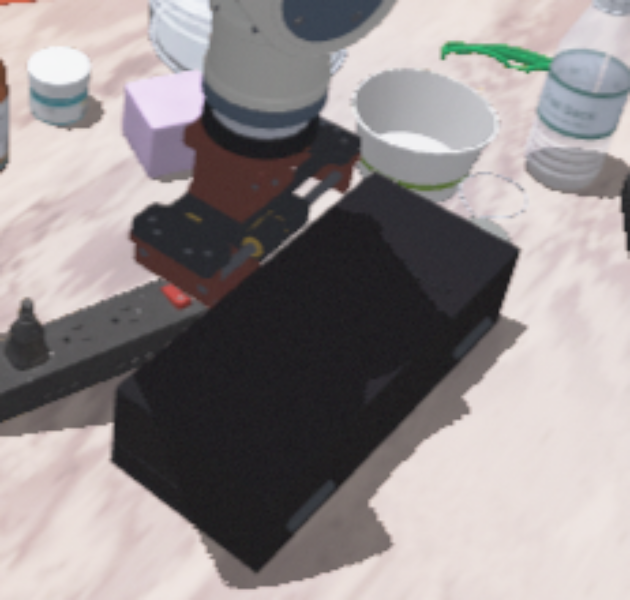

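The lid is flat at z = 78 mm with a slope of 0.002, so it's shut. I'll retreat, check and hand in.

>>> step_arm([
  [[0, 3, 0, 0, 0], [0, 4, 0, -20, 0], [0, 5, 0, -60, 0], [0, 5, 0, -105, 0], [0, 5, 0, -130, 0]],
])

```text
time_s: 25.9
tcp_pos: [0.4752, -0.2561, 0.2495]
orientation: [0.718, 0.696, 0.001, 0.002]
contact_force: [0.8, 0.3, -0.8]
opening: 0.004
grasp_force: 0.0
```

>>> step_arm([
  [[0, 0, 0, 0, 0], [0, 0, 0, 0, 0], [0, 0, 0, 0, 0], [0, 0, 0, 0, 0], [0, 0, 0, 0, 0]],
])

```text
time_s: 26.4
tcp_pos: [0.4738, -0.2554, 0.2447]
orientation: [0.718, 0.696, -0.0, -0.001]
contact_force: [0.6, 0.1, -0.5]
opening: 0.004
grasp_force: 0.0
```

Run:
```python
from m import *
p,d=shot('scene'); W=world('scene',d)*1000
f=np.array([.041,.999]);e=np.array([.999,-.041]); D=W[...,:2]-[469.1,-395];h=D@f;y=D@e;z=W[...,2]
m=(abs(y)<130)&(h>15)&(h<110)&(z>60)&(z<110)
A=np.c_[h[m],y[m],np.ones(m.sum())];print('lid',np.linalg.lstsq(A,z[m],rcond=None)[0])
p,d=shot('top'); W=world('top',d)*1000
for n,c,t in(('flat',(425,312),36),('med',(596,15),49),('block',(619,-96),56)):
    m=(np.hypot(W[...,0]-c[0],W[...,1]-c[1])<60)&(abs(W[...,2]-t)<7); q=W[m]; print(n,len(q),np.median(q,0).round(1) if len(q) else '')
print(ticket.finish_job())
```

```text
lid [2.42515178e-03 2.34194005e-04 7.80353862e+01]
flat 386 [424.2 311.5  35.5]
med 261 [596.   15.2  48.6]
block 502 [618.6 -96.1  55.2]
the job is handed in; nothing more can be done
None
```

I packed the slice, small jar and large jar in their recesses, shut the lid (slope about 0.002 rad), left the block, medium jar and flat jar within about 1 mm of where they stood, and handed the job in at about 26 s; no verdict came back.

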